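Refit the push-and-hold knob of the ultraviolet viewing box

TASK

The control knob has come off the ultraviolet viewing box. Pick it up, turn it so that the flat in its bore matches the flat of the D-shaped shaft, push it fully home on the shaft, then press knob and shaft right down against the spring, as one does to keep the lamp lit, and finish like that: still gripping the knob and holding it down. The dial under it must stay at its setting, and the gem jar, the loose stone and the loupe must stay where they are.

Things in the scene. Friction and masses are not known exactly. Their poses are not given: they have to be found in the camera images.
- knob: grey plastic knob, 60 g, upright on the table. Round base 41 mm across, 25 mm high; on it a bar grip 14 mm wide (y), 36 long (x), 20 high, top at 45 mm. A pointer nose on the base's top edge reaches 32 mm from the axis, along +x. The D bore in the underside: 20 mm deep, 15.6 mm across, flat 3.8 mm from the axis on the +x side, under the nose. Origin: on the axis at the underside; z up
- uv_box: the viewing box, fixed: grey case 130 (x) by 240 (y) by 40 mm high. The hood on its -y half, open to -x, is 104 mm high, its wall 76 mm from the shaft's axis. Dial and shaft stand on the flat deck of the +y half, the axis 60 mm to +y of the origin. Origin: centre of the underside
- shaft_end (a point): centre of the top end of the upright steel D-shaft, 70 mm above the table unpressed. Diameter 14 mm, flat 3 mm from the axis on the +x side, 1.5 mm chamfer at the end. The D part is 18 mm long; a collar 23 mm across below it stops the knob, whose underside is then 18 mm below this point. x points out of the flat, z up. Moves down with the shaft
- uv_shaft (a joint): how far the shaft is pressed down, in m: 0 up, 0.006 at the stop. The spring pushes up with 4 N at the start of the travel and 10 N at the stop
- dial_index (a point): outer end of the tab on the rim of the aluminium dial, 42 mm from the shaft's axis, 43 mm above the table. The dial (60 mm across, 3 mm thick, lying on the deck) turns together with the shaft, stiffly (0.1 N m); the tab points the way the shaft's flat faces (+x of shaft_end)
- jar: small round black gem jar, 33 mm across, 22 mm high, loose on the table; to be left alone. Origin: centre of the underside
- stone: loose polished pink palm stone, 46 x 33 x 21 mm; to be left alone. Origin: centre of the underside
- folding_loupe: small folded steel loupe, 25 x 45 x 14 mm, loose on the table; to be left alone. Origin: centre of the underside
There are look-alikes about, which are no part of the job. Of the things shaped like the knob, the grey one is meant.

How it is judged:
By the outcome, as a careful person would: the job done as asked, in the order asked, and still so for the second after the job is handed in, while the arm keeps its last pose, push and grip.
It also fails if it takes over 45 s, if anything falls off the work surface, if the arm or the gripper's body presses on something with over 40 N, if the wrist force passes 120 N, or if a joint passes its speed limit or range.

ROBOT

A 6-joint arm with a two-finger parallel gripper is mounted at the origin on the work surface; the furniture and walls round the work are solid. World frame = base frame: x ahead of the robot, y to its left, z up, the work surface at z = 0. Lengths are in mm, angles in rad, forces in N, time in s.
With the tool pointing down it reaches from about 350 to 875 mm from the base axis. Payload 4.2 kg.
Tool frame: the origin (TCP) lies between the finger pads; the fingertips stand 17 mm ahead of it and the grasp point (between the pads) lies 2 mm behind it; z points along the fingers, y is the direction in which the jaws open and shut (so a half turn about z gives the same grasp; the last joint's range is limited). The gripper opens to 85 mm and grips with 20 to 120 N. Pads are 22 mm wide; open, the fingers measure 114 mm over their backs; the gripper's body (76 mm by 85 mm) begins 54 mm behind the grasp point. The pads swing forward as they close: fully open they stand 13 mm farther back than shut.
Start: joints at [1.41, 0.385, 0.008, 0, -1.194, -0.259], TCP at [254.703, 570.724, 248.312] pointing down, gripper open.
Joint ranges: [-3.14, 3.14], [-1.21, 2.06], [-1.07, 1.41], [-3.16, 2.05], [-2.99, -0.16], [-3.1, 3.1]. Speed limits (rad/s): [2.79, 2.79, 3.14, 3.14, 3.14, 3.14].

INTERFACE

Orientations are given as a unit quaternion [w, x, y, z].
In Python, from rig import robot, vision gives the robot as it stands.
- The arm moves only by the tool drive_tool, never from a script. Its argument "commands" is a list of rows, each an object of numbers: "x", "y", "z": the shift along the tool's x, y, z in m; "spin": the turn about the tool's z in rad; "fingers": the opening, from 0 (shut) to 1 (fully open). In form: [{"x": .., "y": .., "z": .., "spin": .., "fingers": ..}, ...]. A call has exactly 8 rows; each row is the pose to reach, as a shift and turn from the pose commanded when the call began, along the tool's axes at that moment; what a row does not reach only later rows make up. A row lasts 1/8 s, in which the tool goes at most 62.5 mm and 10.7 degrees, less where a joint would pass 70% of its speed; a pose out of reach is approached as far as the arm can. A call with a gripper value outside its range is refused whole. The fingers move at their own pace and stop on an object; the grip force is fixed at half the most. Time passes only in rows, so rows that repeat a pose let the fingers close, or fill a call up. It gives the time, the measured TCP pose, the force and the opening at its end, in the units of the state.
- robot.state(): the state, without advancing time (a new reading comes with each control period).
- vision.capture(name): name is "side" or "top" or "wrist"; returns (picture, depth): 480x640x3 uint8, red, green, blue; 480x640 float32, mm along the optical axis (not along the pixel's ray), 0 where there is no reading.
- vision.camera_params(name): a dict with "intrinsics" (3x3 intrinsics, pixels), "eye" and "rotation" of the camera in the world. Camera axes: x right, y down, z forward; pixel columns grow to the right and rows downward; lengths in mm; the calibration is good to about 2 mm. The wrist camera is an equidistant fisheye: a pixel r from the principal point sees the ray r / f radians off the axis. A picture is of the moment at which its call begins: read the wrist's pose just before it. camera_params takes no time and is no camera call; for the wrist camera it gives the pose at the moment of the call.
- robot.hand_in(): hands the job in, once; it reports no verdict.
The state is a dict: "t": time; "joint_positions": joint angles; "joint_vel": joint speeds; "joint_efforts": joint torques, N m; "position": TCP position; "ee_rot": TCP orientation; "contact_force": force on the tool from outside, world axes, zero at the start; "torque": the same for the moment, N m; "opening": finger opening in mm.
Only numpy, scipy, OpenCV 4.12 (cv2) and the standard library are available. Lean on these libraries where they do the work, as an engineer would, in place of code of your own. Each camera call takes 0.05 s, during which the arm holds its last target.

## Working session

There is one attempt and no reset: what is moved stays moved. The work goes in short steps, Python scripts to look and compute and a tool call to move; the robot and the scene stay as the last step left them, time stands still between calls to the robot, and variables do not carry over. Pictures are saved under pics/ and viewed, and the job is handed in when it is done.

Besides the shell and the picture viewer there is one more tool, called after "Emit:" by a JSON object that holds its "api" and its "payload". drive_tool: Moves the arm, as the interface text tells. Its arguments: {"type":"object","properties":{"commands":{"type":"array","items":{"type":"object","properties":{"x":{"type":"number"},"y":{"type":"number"},"z":{"type":"number"},"spin":{"type":"number"},"fingers":{"type":"number"}}}}},"required":["commands"]}

```bash
mkdir -p pics; ls
python3 - <<'E'
from rig import robot, vision
import cv2,numpy as np
print(robot.state())
for n in ["side","top","wrist"]:
    p=vision.camera_params(n); print(n,p)
    im,d=vision.capture(n); cv2.imwrite(f"pics/{n}0.png",im[:,:,::-1]); np.save(f"pics/{n}0.npy",d)
E
```

```text
pics
{'t': 0.0, 'joint_positions': array([ 1.40962072e+00,  3.85570231e-01,  6.58565065e-03, -5.36783956e-04,
       -1.19402964e+00, -2.58626354e-01]), 'joint_vel': array([-0.00049139, -0.00014576,  0.00100789, -0.00060528, -0.00083941,
       -0.00020143]), 'joint_efforts': array([-6.84140487e-04, -3.92290735e+01,  1.88403028e+01,  4.18618307e+00,
       -4.63001488e-03, -3.45834252e-06]), 'position': array([254.46625225, 570.2210386 , 247.19198453]), 'ee_rot': array([ 1.11978272e-03,  9.78030282e-01, -2.08459767e-01, -1.95148424e-04]), 'contact_force': array([-0.52979522,  0.77824902,  0.02030797]), 'torque': array([ 0.01878728, -0.02873188,  0.01733678]), 'opening': 85.54779653127049}
side {'intrinsics': array([[535.00242307,   0.        , 325.87608617],
       [  0.        , 535.00242307, 241.03987358],
       [  0.        ,   0.        ,   1.        ]]), 'eye': array([310.50101617, 842.32437915, 914.20834495]), 'rotation': array([ 0.03524526, -0.09438106,  0.93490804, -0.34028949])}
top {'intrinsics': array([[531.21792233,   0.        , 315.82055843],
       [  0.        , 531.21792233, 236.40206713],
       [  0.        ,   0.        ,   1.        ]]), 'eye': array([ 314.74546257,  152.56383686, 1007.52875287]), 'rotation': array([-0.05598075,  0.70654707, -0.70387985,  0.04701648])}
wrist {'intrinsics': array([[371.64829954,   0.        , 315.66425022],
       [  0.        , 371.64829954, 237.81374988],
       [  0.        ,   0.        ,   1.        ]]), 'eye': array([320.01856923, 541.39462494, 373.98087146]), 'rotation': array([-0.07969259, -0.53830315,  0.83006783,  0.12192704])}
```

View pics/side0.png

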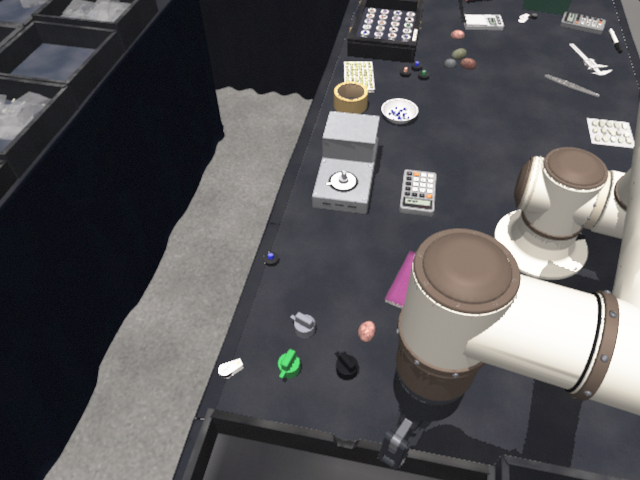

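View pics/top0.png

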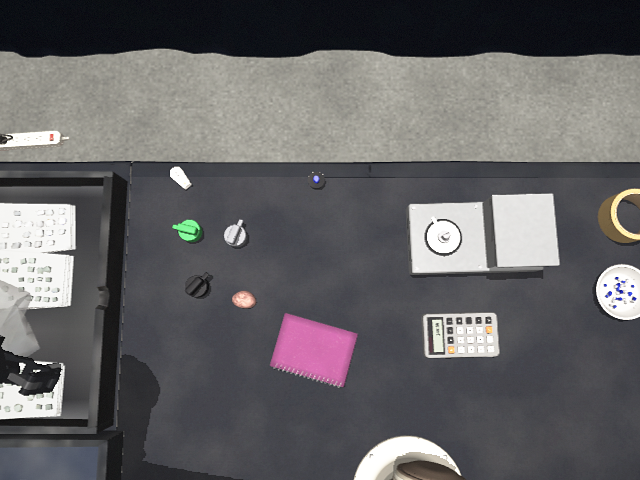

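View pics/wrist0.png

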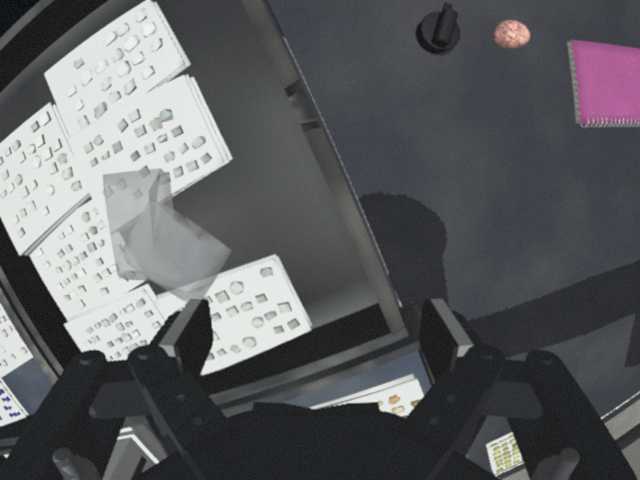

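The top view shows the grey knob at about (236,234), and the box with its dial and shaft at about (444,237). The green and black knobs are look-alikes. Next I'll take enlarged crops.

```bash
cat > h.py <<'E'
import numpy as np,cv2
from scipy.spatial.transform import Rotation as R
from rig import robot,vision
def rot(q): return R.from_quat([q[1],q[2],q[3],q[0]]).as_matrix()
def ray(p,u,v,fish=False):
    K=p["intrinsics"];a=np.array([(u-K[0,2])/K[0,0],(v-K[1,2])/K[1,1]])
    if fish:
        t=np.linalg.norm(a); d=np.r_[a/t*np.sin(t),np.cos(t)] if t>0 else np.array([0,0,1.])
    else: d=np.r_[a,1]
    return rot(p["rotation"])@d
def atz(p,u,v,z,fish=False):
    d=ray(p,u,v,fish); e=p["eye"]; return e+d*(z-e[2])/d[2]
def proj(p,X,fish=False):
    c=rot(p["rotation"]).T@(np.asarray(X,float)-p["eye"]);K=p["intrinsics"]
    if fish:
        r=np.hypot(c[0],c[1]);t=np.arctan2(r,c[2]);a=c[:2]/r*t
    else: a=c[:2]/c[2]
    return a*K[0,0]+K[:2,2]
def crop(im,u0,v0,w,h,s,name):
    c=im[v0:v0+h,u0:u0+w]; cv2.imwrite(name,cv2.resize(c,None,fx=s,fy=s,interpolation=cv2.INTER_CUBIC))
E
python3 - <<'E'
from h import *
im=cv2.imread("pics/top0.png")
crop(im,200,200,80,60,10,"pics/k.png")
crop(im,395,185,180,100,4,"pics/b.png")
crop(im,414,207,60,60,10,"pics/d.png")
im=cv2.imread("pics/side0.png")
crop(im,285,305,40,40,12,"pics/ks.png"); crop(im,300,100,90,120,5,"pics/ds.png")
E
```

```text
(no output)
```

View pics/k.png

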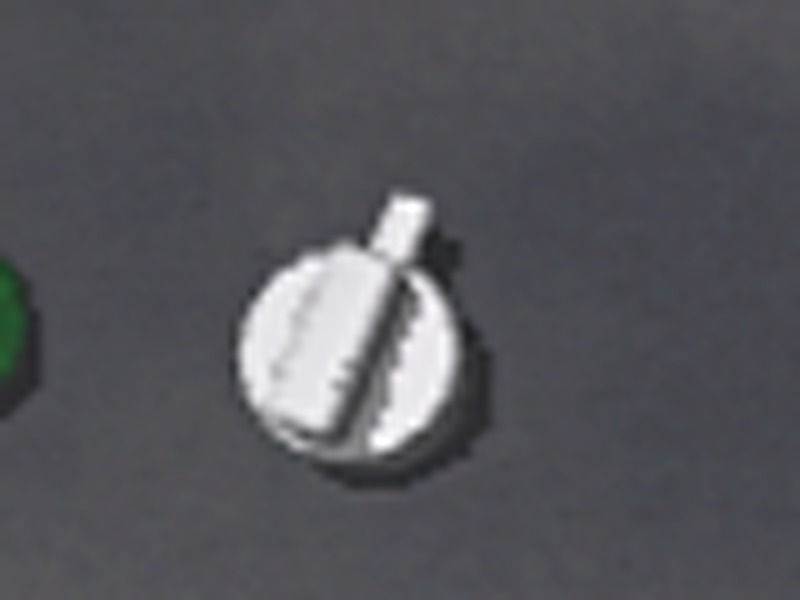

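View pics/d.png

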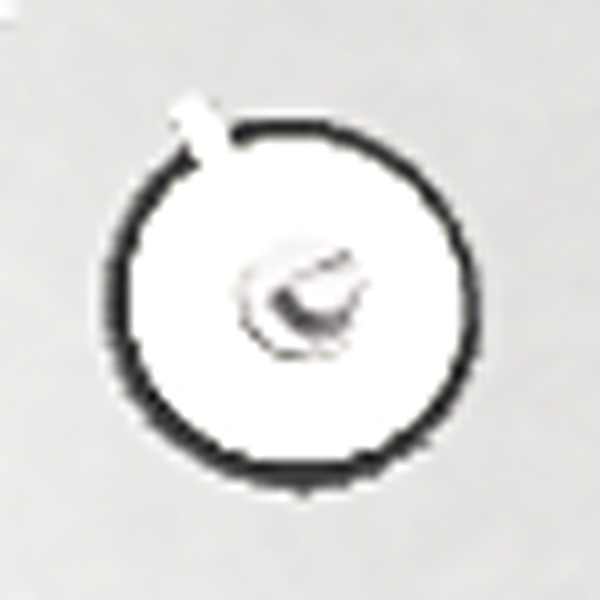

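View pics/b.png

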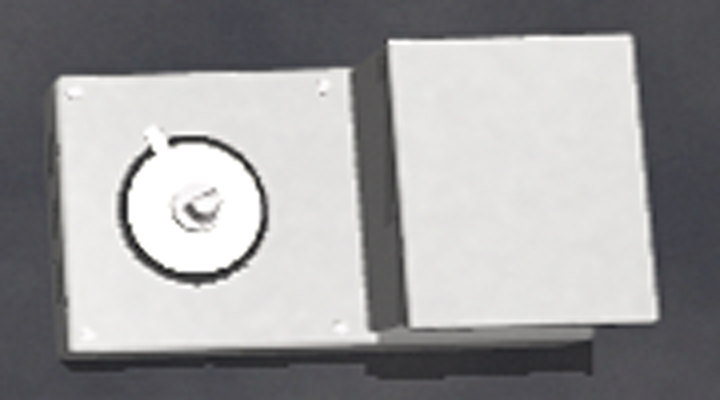

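View pics/ds.png

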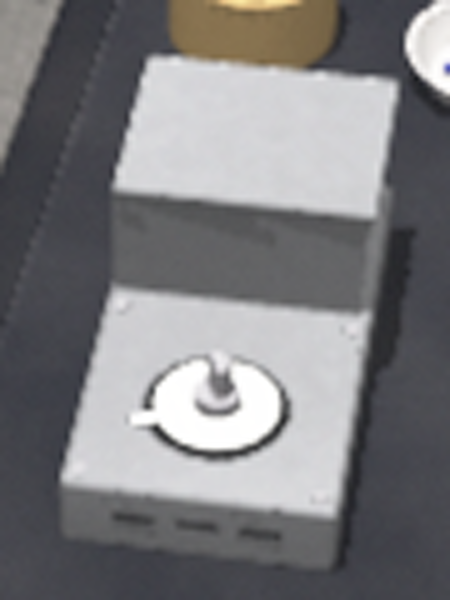

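The knob's base circle is centred at about (234.6,234.9), with the nose tip at about (240.6,219.6). The dial centre is about (444.1,237) and the tab tip about (432.5,217.2). I'll turn these into coarse positions.

Run:
```python
from h import *
p=vision.camera_params("top"); s=vision.camera_params("side")
f=lambda x,y,u0,v0:(u0+(x+.5)/10-.5,v0+(y+.5)/10-.5)
c=atz(p,*f(350,353,200,200),25); n=atz(p,*f(410,197,200,200),25)
g=[atz(p,*f(x,y,200,200),45) for x,y in [(345,245),(395,265),(325,430),(270,410)]]
print("knob",c,n,np.degrees(np.arctan2(*(n-c)[1::-1])), np.mean(g,0))
d=g[0]+g[1]-g[2]-g[3];print("grip ang",np.degrees(np.arctan2(d[1],d[0])))
dc=atz(p,*f(297,303,414,207),43);t=atz(p,*f(188,100,414,207),43)
print("dial",dc,t,np.degrees(np.arctan2(*(t-dc)[1::-1])),np.linalg.norm(t-dc))
k=lambda x,y:(395+(x+.5)/4-.5,185+(y+.5)/4-.5)
print("deck corners");
for x,y in [(60,77),(352,70),(67,352)]: print(atz(p,*k(x,y),40))
for x,y in [(388,40),(634,36),(658,322),(410,327)]: print(atz(p,*k(x,y),104))
for v in ([c[0],c[1],25],dc): print(proj(s,v))
st=robot.state();print(rot(st['ee_rot']))
```

```text
knob [461.49853344 317.71539452  25.        ] [491.21237985 307.20227817  25.        ] -19.484392015754764 [461.4156117  317.40965029  45.        ]
grip ang -22.164709237081887
dial [456.19381613 -68.0072353   43.        ] [493.89504377 -49.14102669  43.        ] 26.584007966593095 42.15823042981243
deck corners
[518.23062138  -8.40524658  40.        ]
[ 521.81661974 -143.3289578    40.        ]
[390.70710948  -8.91362023  40.        ]
[ 521.40770425 -139.82499357  104.        ]
[ 523.37435747 -245.86353443  104.        ]
[ 399.34365053 -248.55807184  104.        ]
[ 396.84359884 -143.74315101  104.        ]
[304.45343177 321.42264727]
[343.38043611 179.28366948]
[[ 9.13136049e-01 -4.07654531e-01 -5.82017818e-04]
 [-4.07654927e-01 -9.13134634e-01 -1.61228380e-03]
 [ 1.25794169e-04  1.70949689e-03 -9.99998531e-01]]
```

Emit:
{"api": "drive_tool", "payload": {"commands": [{"x":0.04,"y":0.02,"z":0.01,"spin":0,"fingers":0.7},{"x":0.09,"y":0.045,"z":0.02,"spin":0,"fingers":0.7},{"x":0.14,"y":0.07,"z":0.04,"spin":0,"fingers":0.7},{"x":0.19,"y":0.095,"z":0.06,"spin":0,"fingers":0.7},{"x":0.235,"y":0.118,"z":0.075,"spin":0,"fingers":0.7},{"x":0.27,"y":0.136,"z":0.085,"spin":0,"fingers":0.7},{"x":0.292,"y":0.147,"z":0.09,"spin":0,"fingers":0.7},{"x":0.292,"y":0.147,"z":0.09,"spin":0,"fingers":0.7}]}}

```text
t: 1.15
position: [461.9, 315.8, 157.5]
ee_rot: [0.001, 0.978, -0.21, -0.001]
contact_force: [-0.5, 1.0, 0.3]
opening: 59.7
```

Run:
```python
from h import *
st=robot.state();p=vision.camera_params("wrist");im,d=vision.capture("wrist");cv2.imwrite("pics/w1.png",im[:,:,::-1])
print(st['position'],np.degrees(np.arctan2(rot(st['ee_rot'])[1,0],rot(st['ee_rot'])[0,0])),st['t'],st['opening'],st['joint_vel'])
print(p); import pickle; pickle.dump(p,open("pics/w1.pkl","wb"))
for q in ([461.5,317.6,25],[461.5,317.6,45],[491,306,25]): print(proj(p,q,True))
im2,_=vision.capture("top");crop(im2[:,:,::-1],130,150,200,150,4,"pics/t1.png")
```

```text
[461.89726537 315.835518   157.4970152 ] -24.22534743608434 1.15 59.652891766532456 [ 3.95456741e-02 -8.35463435e-03  1.37881993e-02  1.19774347e-03
  6.39171170e-05 -1.00808614e-02]
{'intrinsics': array([[371.64829954,   0.        , 315.66425022],
       [  0.        , 371.64829954, 237.81374988],
       [  0.        ,   0.        ,   1.        ]]), 'eye': array([527.3941889 , 286.69844158, 284.08734449]), 'rotation': array([-0.07965325, -0.53711024,  0.83077536,  0.12239381])}
[313.77653336 230.64599179]
[313.65753611 238.68911509]
[311.55273505 187.36504443]
```

View pics/w1.png

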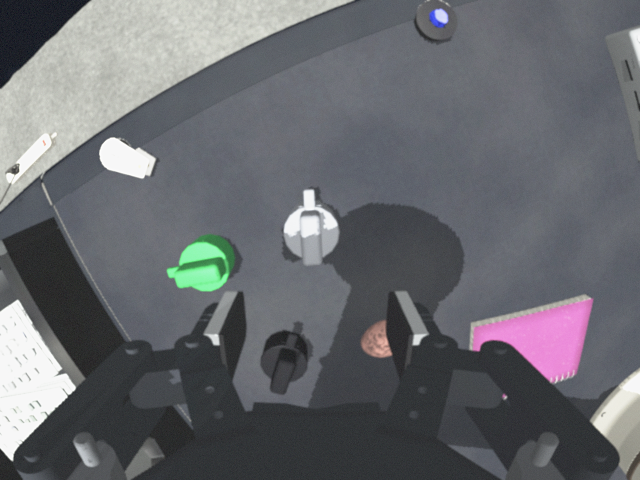

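The wrist picture shows the grey knob ahead of the open pads: base centre about (311,232), nose tip about (309,190). I'll overlay the model on a crop.

```bash
cat >> h.py <<'E'
def knobpts(x,y,a,z0=0):
    c,s=np.cos(a),np.sin(a);M=np.array([[c,-s],[s,c]])
    def T(P): P=np.asarray(P,float); return np.c_[P[:,:2]@M.T+[x,y],P[:,2]+z0]
    th=np.linspace(0,2*np.pi,73)
    base=T(np.c_[20.5*np.cos(th),20.5*np.sin(th),0*th+25]); bot=T(np.c_[20.5*np.cos(th),20.5*np.sin(th),0*th])
    bar=T([[18,7,45],[18,-7,45],[-18,-7,45],[-18,7,45],[18,7,45]])
    nose=T([[20.5,0,25],[32,0,25]])
    return [base,bot,bar,nose]
def overlay(im,p,lines,u0,v0,w,h,s,name,fish,extra=None):
    c=cv2.resize(im[v0:v0+h,u0:u0+w],None,fx=s,fy=s,interpolation=cv2.INTER_CUBIC)
    cols=[(0,0,255),(255,0,255),(0,255,0),(255,0,0)]
    for i,L in enumerate(lines):
        q=np.array([proj(p,X,fish) for X in L]); q=((q-[u0,v0]+.5)*s-.5).round().astype(np.int32)
        cv2.polylines(c,[q],False,cols[i%4],1)
    cv2.imwrite(name,c)
E
python3 - <<'E'
from h import *;import pickle
p=pickle.load(open("pics/w1.pkl","rb"));im=cv2.imread("pics/w1.png")
overlay(im,p,knobpts(461.4,317.5,np.radians(-22)),270,170,80,110,7,"pics/o1.png",True)
im=cv2.imread("pics/top0.png");overlay(im,vision.camera_params("top"),knobpts(461.4,317.5,np.radians(-22)),200,200,80,60,9,"pics/o2.png",False)
E
```

```text
(no output)
```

View pics/o1.png

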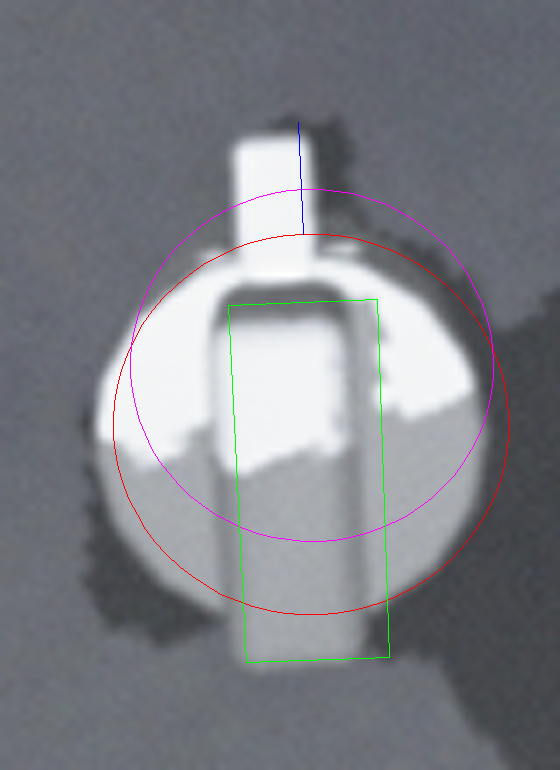

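View pics/o2.png

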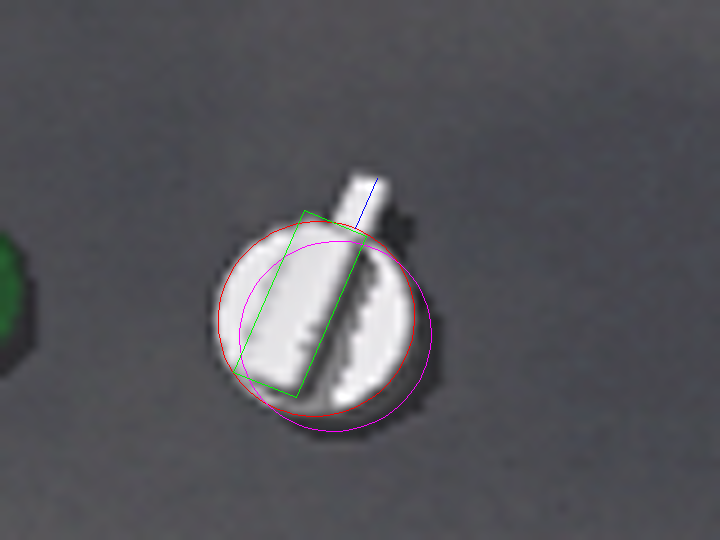

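```bash
cat >> h.py <<'E'
def st(pr=True):
    s=robot.state();M=rot(s['ee_rot'])
    if pr: print("t",s['t'],"pos",s['position'].round(2),"yaw",np.degrees(np.arctan2(M[1,0],M[0,0])).round(2),"tilt",M[:2,2].round(4),"F",s['contact_force'].round(1),"T",s['torque'].round(2),"op",round(s['opening'],1))
    return s,M
E
python3 - <<'E'
from h import *;import pickle
p=pickle.load(open("pics/w1.pkl","rb"));im=cv2.imread("pics/w1.png")
overlay(im,p,knobpts(461.0,319.9,np.radians(-21)),270,170,80,110,7,"pics/o3.png",True)
s,M=st(); print((M.T@(np.array([461,319.9,44])-s['position'])))
E
```

```text
t 1.25 pos [461.42 317.58 158.26] yaw -24.07 tilt [-0.0001 -0.    ] F [-0.7  0.   0.5] T [ 0.03  0.03 -0.03] op 59.5
[ -1.33049505  -1.95441356 114.25693029]
```

View pics/o3.png

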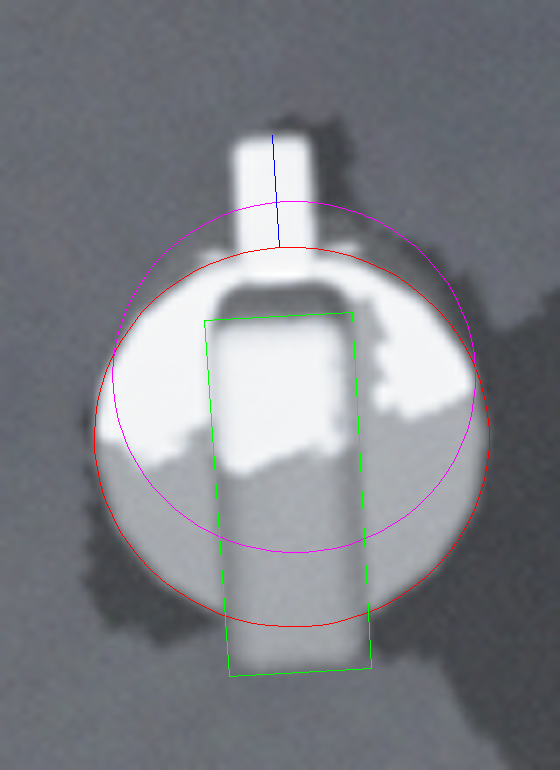

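Emit:
{"api": "drive_tool", "payload": {"commands": [{"x":-0.0015,"y":-0.002,"z":0.02,"spin":-0.045,"fingers":0.6},{"x":-0.0015,"y":-0.002,"z":0.05,"spin":-0.045,"fingers":0.5},{"x":-0.0015,"y":-0.002,"z":0.08,"spin":-0.045,"fingers":0.5},{"x":-0.0015,"y":-0.002,"z":0.1,"spin":-0.045,"fingers":0.5},{"x":-0.0015,"y":-0.002,"z":0.11,"spin":-0.045,"fingers":0.5},{"x":-0.0015,"y":-0.002,"z":0.114,"spin":-0.045,"fingers":0.5},{"x":-0.0015,"y":-0.002,"z":0.114,"spin":-0.045,"fingers":0.5},{"x":-0.0015,"y":-0.002,"z":0.114,"spin":-0.045,"fingers":0.5}]}}

```text
t: 2.25
position: [461.2, 320.4, 45.2]
ee_rot: [-0.001, 0.983, -0.186, 0.0]
contact_force: [0.0, 0.2, -0.6]
opening: 42.7
```

Run:
```python
from h import *
st();p=vision.camera_params("wrist");im,d=vision.capture("wrist")
overlay(im[:,:,::-1],p,knobpts(461.0,319.9,np.radians(-21.5)),220,180,200,200,3,"pics/o4.png",True)
```

```text
t 2.25 pos [461.21 320.41  45.17] yaw -21.46 tilt [0.0012 0.0013] F [ 0.   0.2 -0.6] T [-0.01 -0.02 -0.02] op 42.7
```

View pics/o4.png

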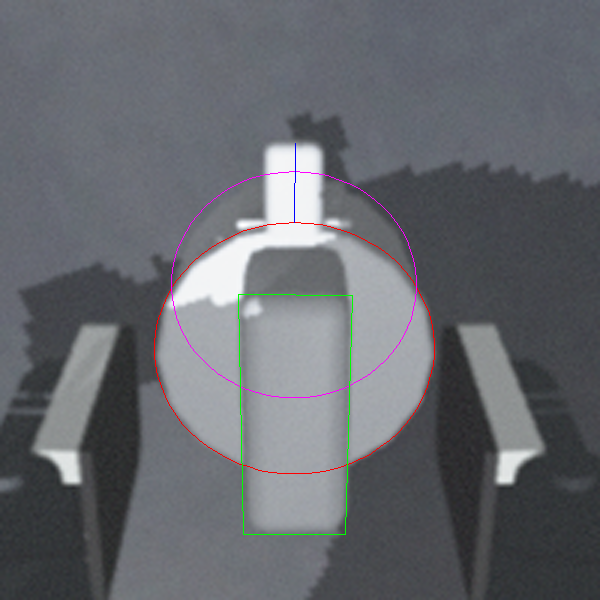

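The overlay fits the knob well, with its bar centred between the pads at about crop x 295. Closing now.

Emit:
{"api": "drive_tool", "payload": {"commands": [{"x":0,"y":0,"z":0,"spin":0,"fingers":0.3},{"x":0,"y":0,"z":0,"spin":0,"fingers":0.2},{"x":0,"y":0,"z":0,"spin":0,"fingers":0},{"x":0,"y":0,"z":0,"spin":0,"fingers":0},{"x":0,"y":0,"z":0,"spin":0,"fingers":0},{"x":0,"y":0,"z":0,"spin":0,"fingers":0},{"x":0,"y":0,"z":0,"spin":0,"fingers":0},{"x":0,"y":0,"z":0,"spin":0,"fingers":0}]}}

```text
t: 3.3
position: [461.1, 320.1, 44.7]
ee_rot: [-0.0, 0.983, -0.186, 0.0]
contact_force: [-1.8, -0.9, 6.3]
opening: 12.3
```

Run:
```python
from h import *
st();p=vision.camera_params("wrist");im,d=vision.capture("wrist")
overlay(im[:,:,::-1],p,knobpts(461.0,319.9,np.radians(-21.5)),220,180,200,200,3,"pics/o5.png",True)
```

```text
t 3.3 pos [461.08 320.1   44.69] yaw -21.46 tilt [0.0005 0.0004] F [-1.8 -0.9  6.3] T [-0.05  0.21 -0.01] op 12.3
```

View pics/o5.png

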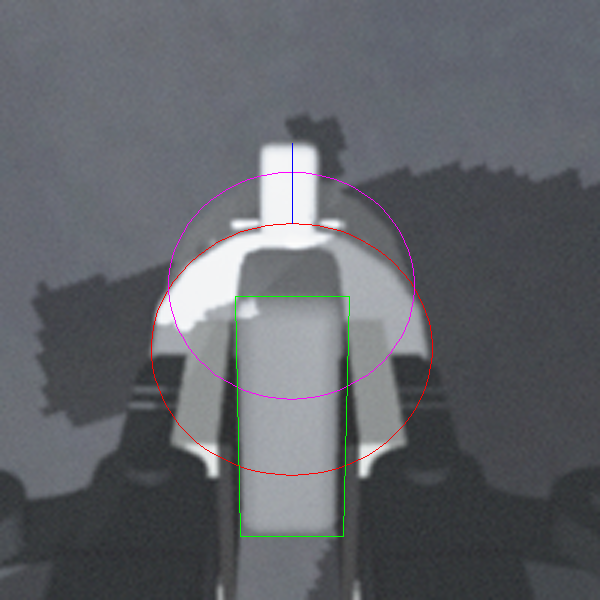

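Emit:
{"api": "drive_tool", "payload": {"commands": [{"x":0,"y":0,"z":-0.02,"spin":0,"fingers":0},{"x":0,"y":0,"z":-0.06,"spin":0,"fingers":0},{"x":0,"y":0.01,"z":-0.09,"spin":0,"fingers":0},{"x":0.01,"y":0.04,"z":-0.11,"spin":0,"fingers":0},{"x":0.02,"y":0.08,"z":-0.115,"spin":0,"fingers":0},{"x":0.03,"y":0.12,"z":-0.115,"spin":0,"fingers":0},{"x":0.04,"y":0.16,"z":-0.115,"spin":0,"fingers":0},{"x":0.05,"y":0.2,"z":-0.115,"spin":0,"fingers":0}]}}

```text
t: 4.35
position: [433.3, 114.0, 158.6]
ee_rot: [0.0, 0.982, -0.186, -0.001]
contact_force: [0.4, -0.5, -0.8]
opening: 12.5
```

Emit:
{"api": "drive_tool", "payload": {"commands": [{"x":0.01,"y":0.04,"z":0,"spin":-0.15,"fingers":0},{"x":0.02,"y":0.08,"z":0,"spin":-0.3,"fingers":0},{"x":0.03,"y":0.12,"z":0,"spin":-0.45,"fingers":0},{"x":0.04,"y":0.155,"z":0,"spin":-0.6,"fingers":0},{"x":0.045,"y":0.18,"z":0,"spin":-0.72,"fingers":0},{"x":0.05,"y":0.195,"z":0,"spin":-0.8,"fingers":0},{"x":0.05,"y":0.202,"z":0,"spin":-0.84,"fingers":0},{"x":0.05,"y":0.202,"z":0,"spin":-0.84,"fingers":0}]}}

```text
t: 5.35
position: [406.0, -91.1, 158.6]
ee_rot: [-0.0, 0.973, 0.23, -0.001]
contact_force: [-0.1, 0.6, -0.5]
opening: 12.3
```

Run:
```python
from h import *;import pickle
s,M=st();p=vision.camera_params("wrist");im,d=vision.capture("wrist");cv2.imwrite("pics/w6.png",im[:,:,::-1]);pickle.dump((p,s),open("pics/w6.pkl","wb"))
np.save("pics/w6.npy",d)
print(proj(p,[456,-66,70],True));st()
```

```text
t 5.35 pos [406.02 -91.15 158.64] yaw 26.54 tilt [-0.0016  0.0002] F [-0.1  0.6 -0.5] T [-0.01 -0.   -0.  ] op 12.3
[318.28933371 157.40796218]
t 5.4 pos [406.3  -90.88 158.78] yaw 26.57 tilt [-0.0011  0.0001] F [ 0.1 -1.1 -0.8] T [-0.   -0.04 -0.03] op 12.7
```

View pics/w6.png

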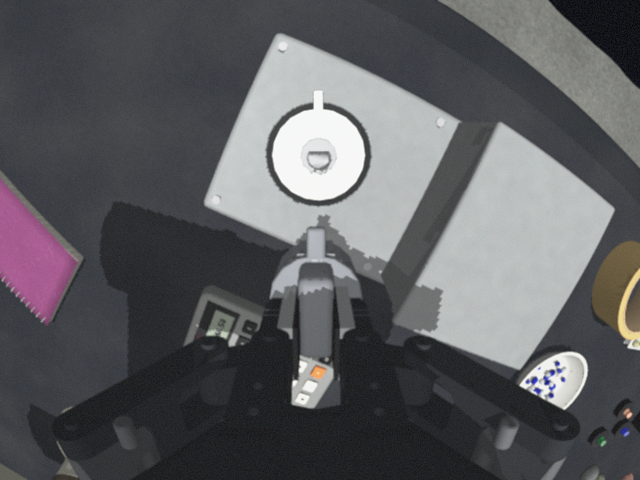

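The held knob is at the bottom. The dial is about (318,154) with its shaft top near (319,157) and the tab tip near (318,91). I'll overlay the model.

```bash
cat >> h.py <<'E'
def shaft(x,y,a,z=70):
    th=np.linspace(0,2*np.pi,73);C=lambda r,zz:np.c_[x+r*np.cos(th),y+r*np.sin(th),0*th+zz]
    al=np.arccos(3/7.);t=np.linspace(al,2*np.pi-al,60);t=np.r_[t,t[0]]+a
    D=lambda zz:np.c_[x+7*np.cos(t),y+7*np.sin(t),0*t+zz]
    tab=np.array([[x+r*np.cos(a),y+r*np.sin(a),43] for r in (30,42)])
    return [C(30,43),D(z),D(z-18),tab,C(11.5,z-18)]
E
python3 - <<'E'
from h import *;import pickle
p,s=pickle.load(open("pics/w6.pkl","rb"));im=cv2.imread("pics/w6.png")
L=shaft(456,-66,np.radians(26.6))
overlay(im,p,L,255,80,130,130,6,"pics/o6.png",True)
crop(im,295,130,50,50,12,"pics/c6.png")
E
```

```text
(no output)
```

View pics/o6.png

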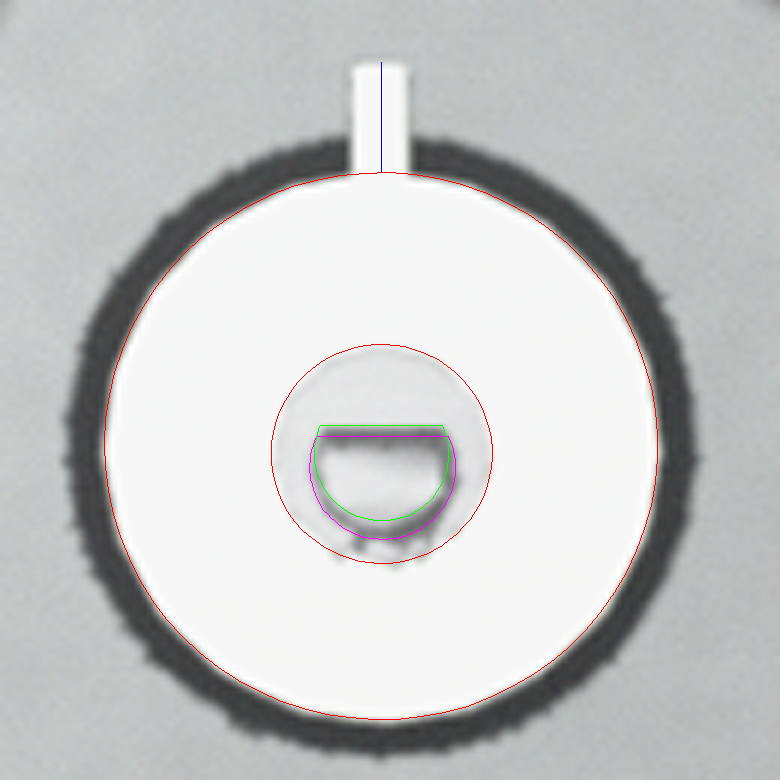

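View pics/c6.png

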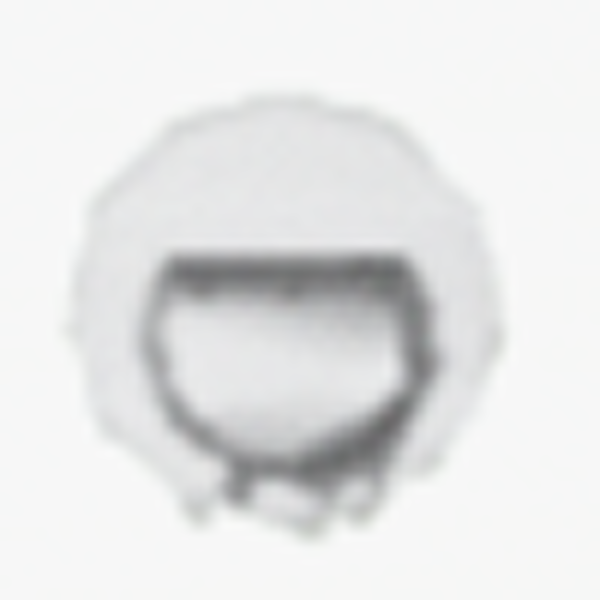

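Run:
```python
from h import *;import pickle
p,s=pickle.load(open("pics/w6.pkl","rb"));im=cv2.imread("pics/w6.png")
x,y,z=s['position']
overlay(im,p,knobpts(x,y,np.radians(26.54),z-44.7),255,220,120,140,5,"pics/o7.png",True)
M=rot(s['ee_rot']); print(M.T@(np.array([456,-66,0])-s['position']))
s,M=st(); print(M.T@(np.array([456,-66,0])-s['position']))
```

```text
[ 5.61605405e+01 -2.82014986e-02  1.58563909e+02]
t 5.4 pos [406.3  -90.88 158.78] yaw 26.57 tilt [-0.0011  0.0001] F [ 0.1 -1.1 -0.8] T [-0.   -0.04 -0.03] op 12.7
[5.57365352e+01 7.78298351e-02 1.58728089e+02]
```

View pics/o7.png

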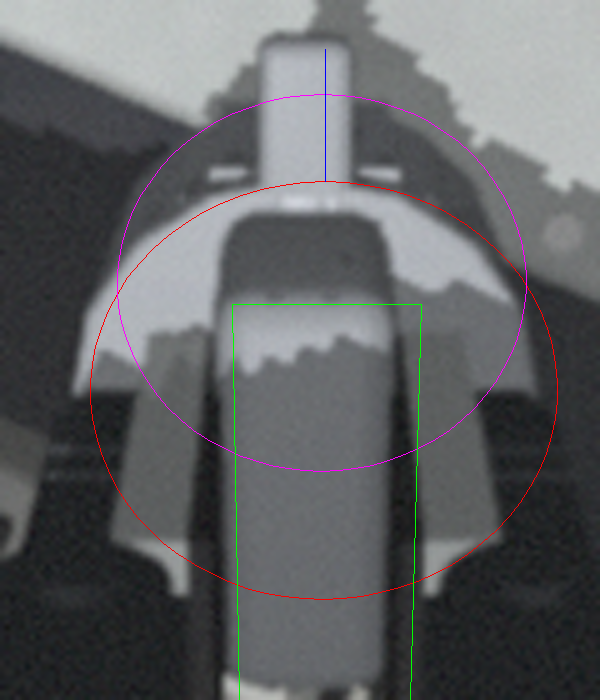

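Run:
```python
from h import *;import pickle
p,s=pickle.load(open("pics/w6.pkl","rb"))
def rel(p,s):
    M=rot(s['ee_rot']);print((M.T@(p['eye']-s['position'])).round(2),R.from_matrix(M.T@rot(p['rotation'])).as_rotvec().round(4), s['joint_vel'].round(3))
rel(p,s)
s=robot.state();p=vision.camera_params("wrist");rel(p,s);im,d=vision.capture("wrist");cv2.imwrite("pics/w8.png",im[:,:,::-1]);pickle.dump((p,s),open("pics/w8.pkl","wb"))
x,y,z=s['position'];print(s['position'])
overlay(im[:,:,::-1],p,knobpts(x,y,np.radians(26.57),z-44.7)+shaft(456,-66,np.radians(26.6)),255,80,120,280,3,"pics/o8.png",True)
s=robot.state();p=vision.camera_params("wrist");rel(p,s);print(s['position'])
```

```text
[  72.37   -1.55 -126.63] [-0.229  -0.2293  1.5587] [ 0.015 -0.001  0.008  0.003  0.001 -0.015]
[  72.38   -1.55 -126.66] [-0.2289 -0.2293  1.5586] [ 0.011 -0.002  0.006  0.005  0.    -0.002]
[406.2964409  -90.87609719 158.78258654]
[  72.36   -1.56 -126.63] [-0.229  -0.2294  1.5586] [ 0.008 -0.002  0.005  0.001  0.     0.004]
[406.54837655 -90.67329594 158.94268691]
```

View pics/o8.png

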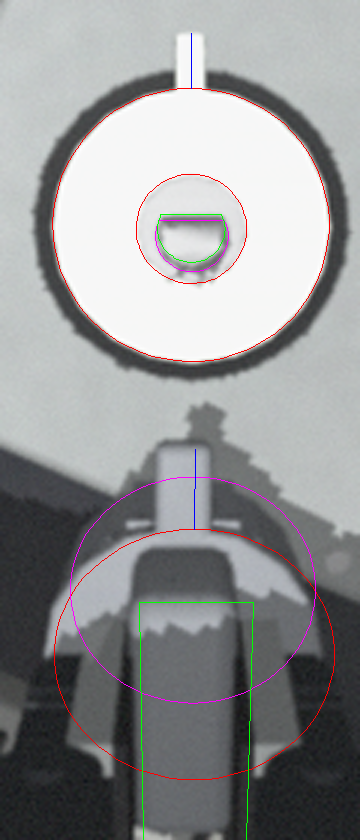

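Run:
```python
from h import *;import pickle
for f in ("w6","w8"):
    p,s=pickle.load(open(f"pics/{f}.pkl","rb"));M=rot(s['ee_rot'])
    for q in ([0,0,0],[0,0,19.7],[32,0,19.7],[0,5,19.7]): print(f,proj(p,s['position']+M@np.array(q,float),True))
p=pickle.load(open("pics/w1.pkl","rb"));M1=rot([-0,.978,-.2093,0]);print(R.from_matrix(rot(s['ee_rot']).T@rot(pickle.load(open('pics/w8.pkl','rb'))[0]['rotation'])).as_rotvec())
s1=np.array([461.897,315.836,157.497]);q=np.array([.001,.978,-.2096,-.001]);q/=np.linalg.norm(q);M1=rot(q)
print(M1.T@(p['eye']-s1),R.from_matrix(M1.T@rot(p['rotation'])).as_rotvec())
```

```text
w6 [319.73384596 322.25930518]
w6 [319.29590242 299.99546815]
w6 [319.54716217 229.34627882]
w6 [330.72396607 299.96408699]
w8 [319.7319875 322.2939017]
w8 [319.29408563 300.03268716]
w8 [319.54614317 229.39634945]
w8 [330.72036918 300.00140039]
[-0.22891716 -0.22926778  1.55864535]
[ 7.14909461e+01  3.79447509e-02 -1.26700582e+02] [-0.22762565 -0.23010437  1.55900873]
```

Run:
```python
from h import *;import pickle
p,s=pickle.load(open("pics/w8.pkl","rb"));im=cv2.imread("pics/w8.png");M=rot(s['ee_rot'])
out=[]
for dx,dz in ((0,44.7),(0.8,44.7),(0.,46)):
    c=s['position']+M@np.array([dx,-1.65,dz])
    overlay(im,p,knobpts(c[0],c[1],np.radians(26.8),c[2]),262,222,110,145,4,"pics/t.png",True); out.append(cv2.imread("pics/t.png")[:, :])
o=np.hstack(out); cv2.imwrite("pics/o9.png",cv2.resize(o,None,fx=.6,fy=.6) if False else o[:, :1320]); print(o.shape)
cv2.imwrite("pics/o9a.png",out[0]);cv2.imwrite("pics/o9b.png",out[1])
```

```text
(580, 1320, 3)
```

View pics/o9a.png

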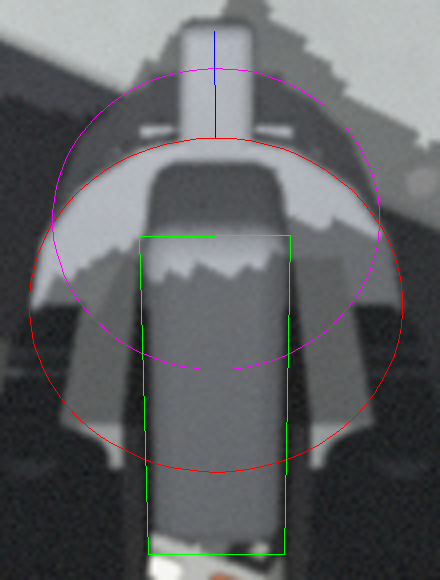

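View pics/o9b.png

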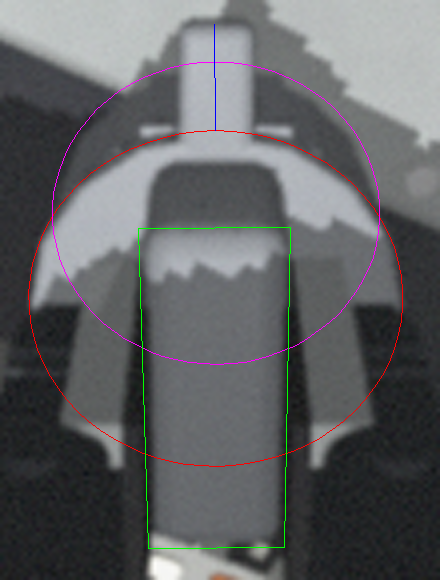

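In the same picture the knob sits about (0.7, -1.6) mm from the nominal TCP in the tool frame, because of camera bias. The shaft, measured the same way, is at (55.7, 0.1). So the relative move is x 55, y 1.7. I'll hover first.

Emit:
{"api": "drive_tool", "payload": {"commands": [{"x":0.01,"y":0.0017,"z":0,"spin":0,"fingers":0},{"x":0.025,"y":0.0017,"z":0,"spin":0,"fingers":0},{"x":0.04,"y":0.0017,"z":0.005,"spin":0,"fingers":0},{"x":0.05,"y":0.0017,"z":0.015,"spin":0,"fingers":0},{"x":0.055,"y":0.0017,"z":0.025,"spin":0,"fingers":0},{"x":0.055,"y":0.0017,"z":0.03,"spin":0,"fingers":0},{"x":0.055,"y":0.0017,"z":0.03,"spin":0,"fingers":0},{"x":0.055,"y":0.0017,"z":0.03,"spin":0,"fingers":0}]}}

```text
t: 6.45
position: [456.6, -67.8, 129.6]
ee_rot: [0.0, 0.973, 0.23, 0.0]
contact_force: [0.8, 0.5, -0.5]
opening: 12.4
```

Run:
```python
from h import *;import pickle
s,M=st();print(s['joint_vel'].round(3));p=vision.camera_params("wrist");im,d=vision.capture("wrist");cv2.imwrite("pics/w10.png",im[:,:,::-1]);pickle.dump((p,s),open("pics/w10.pkl","wb"))
c=s['position']+M@np.array([.7,-1.63,44.7])
print("knob",c, "err tool", M.T@(np.array([456,-66,c[2]])-c))
overlay(im[:,:,::-1],p,knobpts(c[0],c[1],np.radians(26.6),c[2])+shaft(456,-66,np.radians(26.6)),245,180,150,190,4,"pics/o10.png",True)
```

```text
t 6.45 pos [456.6  -67.76 129.55] yaw 26.64 tilt [0.0004 0.    ] F [ 0.8  0.5 -0.5] T [-0.05 -0.08 -0.03] op 12.4
[ 0.001 -0.005  0.002 -0.     0.001  0.001]
knob [456.50909769 -65.99105663  84.85076807] err tool [-4.59052425e-01 -2.20298144e-01 -2.08821017e-04]
```

View pics/o10.png

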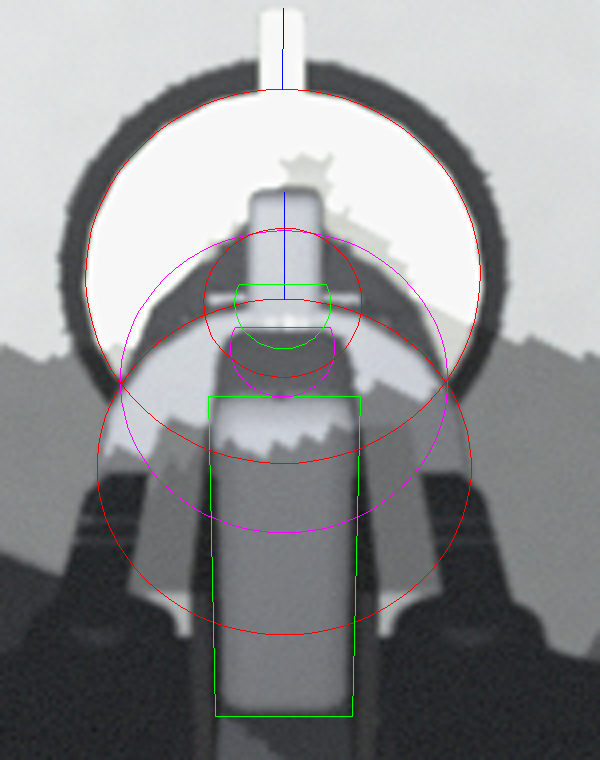

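The overlay fits well, with the remaining error about (-0.4, -0.2) mm. I'll correct that and start the insertion slowly.

Emit:
{"api": "drive_tool", "payload": {"commands": [{"x":-0.0004,"y":-0.0002,"z":0.005,"spin":0,"fingers":0},{"x":-0.0004,"y":-0.0002,"z":0.01,"spin":0,"fingers":0},{"x":-0.0004,"y":-0.0002,"z":0.012,"spin":0,"fingers":0},{"x":-0.0004,"y":-0.0002,"z":0.014,"spin":0,"fingers":0},{"x":-0.0004,"y":-0.0002,"z":0.016,"spin":0,"fingers":0},{"x":-0.0004,"y":-0.0002,"z":0.018,"spin":0,"fingers":0},{"x":-0.0004,"y":-0.0002,"z":0.02,"spin":0,"fingers":0},{"x":-0.0004,"y":-0.0002,"z":0.02,"spin":0,"fingers":0}]}}

```text
t: 7.5
position: [456.2, -67.6, 109.1]
ee_rot: [-0.0, 0.973, 0.23, -0.0]
contact_force: [-0.7, -0.2, -0.3]
opening: 12.3
```

```bash
python3 -c "
from h import *
st()"
```

```text
t 7.5 pos [456.16 -67.65 109.15] yaw 26.65 tilt [-0.0004 -0.0001] F [-0.7 -0.2 -0.3] T [-0.01 -0.01 -0.01] op 12.3
```

The knob is about 5 mm onto the shaft with no force. Continuing toward the collar.

Emit:
{"api": "drive_tool", "payload": {"commands": [{"x":0,"y":0,"z":0.003,"spin":0,"fingers":0},{"x":0,"y":0,"z":0.006,"spin":0,"fingers":0},{"x":0,"y":0,"z":0.008,"spin":0,"fingers":0},{"x":0,"y":0,"z":0.01,"spin":0,"fingers":0},{"x":0,"y":0,"z":0.011,"spin":0,"fingers":0},{"x":0,"y":0,"z":0.012,"spin":0,"fingers":0},{"x":0,"y":0,"z":0.0125,"spin":0,"fingers":0},{"x":0,"y":0,"z":0.0125,"spin":0,"fingers":0}]}}

```text
t: 8.5
position: [456.2, -67.6, 96.8]
ee_rot: [-0.0, 0.973, 0.231, 0.0]
contact_force: [-0.7, -0.2, -1.4]
opening: 12.3
```

Run:
```python
from h import *;import pickle
s,M=st();p=vision.camera_params("wrist");im,d=vision.capture("wrist")
c=s['position']+M@np.array([.7,-1.63,44.7]);print(c)
overlay(im[:,:,::-1],p,knobpts(c[0],c[1],np.radians(26.6),c[2])+shaft(456,-66,np.radians(26.6))[3:],245,180,150,190,4,"pics/o11.png",True)
```

```text
t 8.5 pos [456.25 -67.64  96.82] yaw 26.65 tilt [0. 0.] F [-0.7 -0.2 -1.4] T [-0.02 -0.03 -0.04] op 12.3
[456.14263414 -65.87349845  52.11631256]
```

View pics/o11.png

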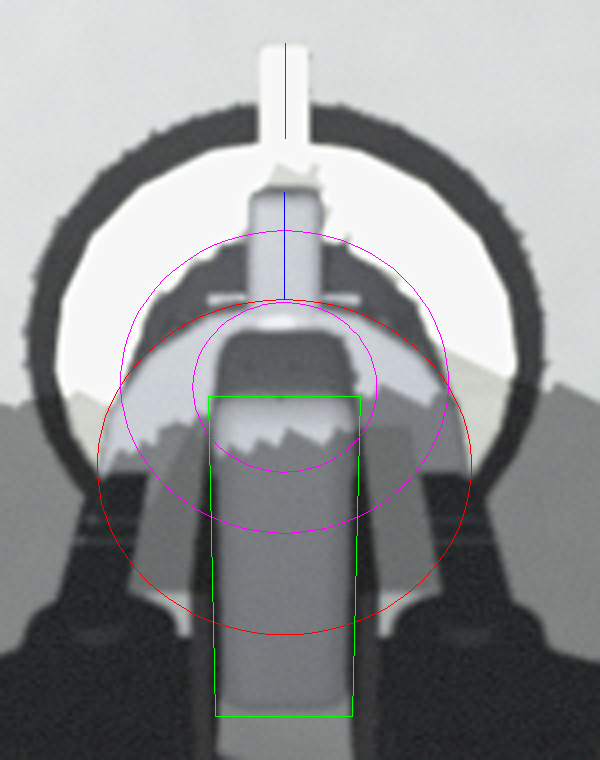

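The knob hasn't slipped, and nose and tab line up at crop x≈285. The underside is about at the collar. Pressing now.

Emit:
{"api": "drive_tool", "payload": {"commands": [{"x":0,"y":0,"z":0.0005,"spin":0,"fingers":0},{"x":0,"y":0,"z":0.001,"spin":0,"fingers":0},{"x":0,"y":0,"z":0.0015,"spin":0,"fingers":0},{"x":0,"y":0,"z":0.002,"spin":0,"fingers":0},{"x":0,"y":0,"z":0.0025,"spin":0,"fingers":0},{"x":0,"y":0,"z":0.003,"spin":0,"fingers":0},{"x":0,"y":0,"z":0.003,"spin":0,"fingers":0},{"x":0,"y":0,"z":0.003,"spin":0,"fingers":0}]}}

```text
t: 9.55
position: [456.4, -67.6, 94.0]
ee_rot: [0.0, 0.973, 0.231, 0.0]
contact_force: [-0.7, 0.4, 5.5]
opening: 12.4
```

Emit:
{"api": "drive_tool", "payload": {"commands": [{"x":0,"y":0,"z":0.0005,"spin":0,"fingers":0},{"x":0,"y":0,"z":0.001,"spin":0,"fingers":0},{"x":0,"y":0,"z":0.0015,"spin":0,"fingers":0},{"x":0,"y":0,"z":0.002,"spin":0,"fingers":0},{"x":0,"y":0,"z":0.0025,"spin":0,"fingers":0},{"x":0,"y":0,"z":0.003,"spin":0,"fingers":0},{"x":0,"y":0,"z":0.003,"spin":0,"fingers":0},{"x":0,"y":0,"z":0.003,"spin":0,"fingers":0}]}}

```text
t: 10.55
position: [456.4, -67.6, 91.3]
ee_rot: [0.0, 0.973, 0.231, 0.0]
contact_force: [-1.7, 0.7, 8.0]
opening: 12.5
```

Emit:
{"api": "drive_tool", "payload": {"commands": [{"x":0,"y":0,"z":0.0005,"spin":0,"fingers":0},{"x":0,"y":0,"z":0.001,"spin":0,"fingers":0},{"x":0,"y":0,"z":0.0015,"spin":0,"fingers":0},{"x":0,"y":0,"z":0.002,"spin":0,"fingers":0},{"x":0,"y":0,"z":0.0025,"spin":0,"fingers":0},{"x":0,"y":0,"z":0.003,"spin":0,"fingers":0},{"x":0,"y":0,"z":0.003,"spin":0,"fingers":0},{"x":0,"y":0,"z":0.003,"spin":0,"fingers":0}]}}

```text
t: 11.55
position: [456.6, -67.7, 90.3]
ee_rot: [0.0, 0.973, 0.231, 0.0]
contact_force: [-7.3, 2.3, 23.4]
opening: 12.7
```

The force jumped to 23 N after about 6 mm of travel, so it should be at the stop. I'll check it with pictures.

Run:
```python
from h import *;import pickle
s,M=st();p=vision.camera_params("wrist");im,d=vision.capture("wrist")
c=s['position']+M@np.array([.7,-1.63,44.7]);print(c)
overlay(im[:,:,::-1],p,knobpts(c[0],c[1],np.radians(26.6),c[2])+shaft(456,-66,np.radians(26.6))[3:],245,180,150,190,4,"pics/o12.png",True)
im,_=vision.capture("top");cv2.imwrite("pics/t12.png",im[:,:,::-1])
im,_=vision.capture("side");crop(im[:,:,::-1],280,90,130,130,5,"pics/s12.png")
st()
```

```text
t 11.55 pos [456.63 -67.69  90.31] yaw 26.73 tilt [ 0.001  -0.0007] F [-7.3  2.3 23.4] T [0.77 2.28 0.01] op 12.7
[456.56510881 -65.94909712  45.60495856]
t 11.7 pos [456.62 -67.68  90.32] yaw 26.73 tilt [ 0.001  -0.0007] F [-7.6  2.3 24.4] T [0.78 2.24 0.01] op 12.7
```

View pics/o12.png

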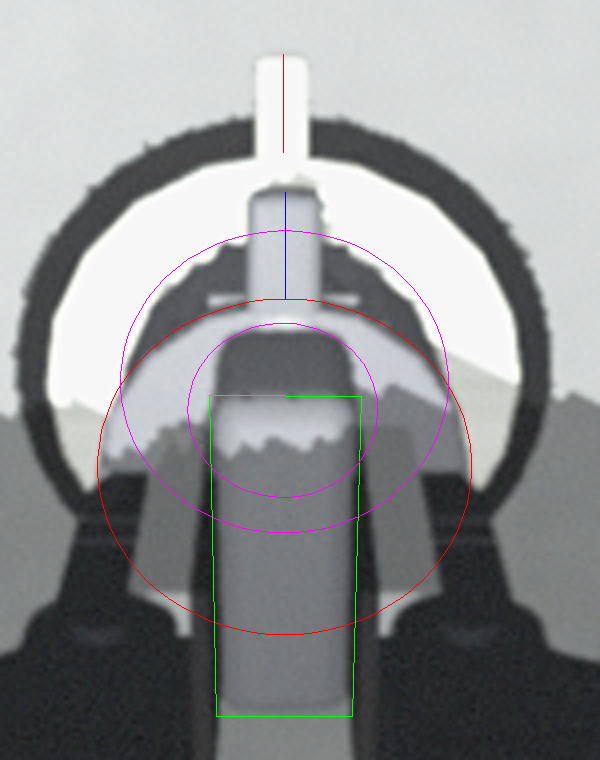

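View pics/t12.png

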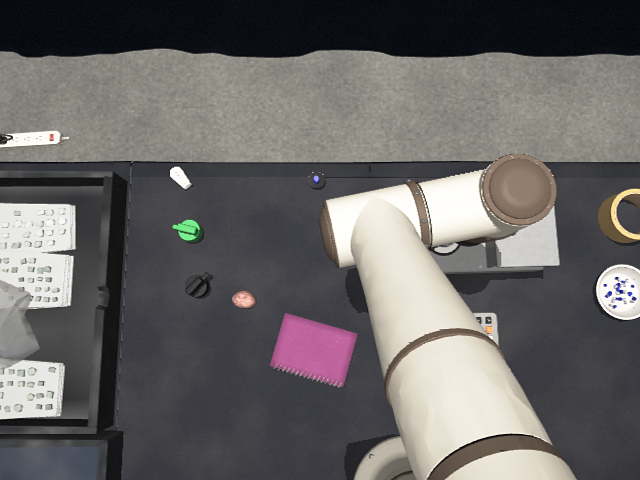

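View pics/s12.png

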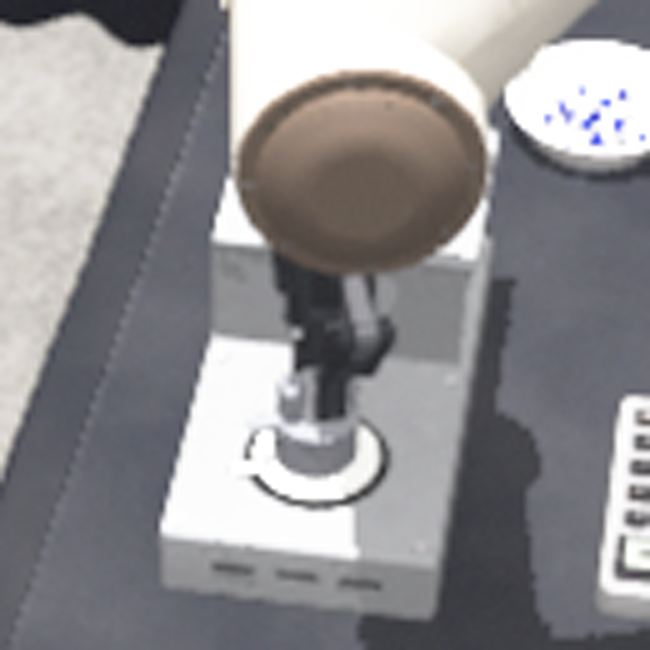

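The overlay puts the underside at about 45.6 mm, against 46 mm at the stop. The knob hasn't moved in the grip, the nose and tab are aligned, and the force is steady. The loupe, jar and stone are where they started, so I'm handing in.

```bash
python3 -c "
from h import *
st(); print(robot.hand_in()); st()"
```

```text
t 11.7 pos [456.62 -67.68  90.32] yaw 26.73 tilt [ 0.001  -0.0007] F [-7.6  2.3 24.4] T [0.78 2.24 0.01] op 12.7
the job is handed in; nothing more can be done
None
the job is handed in; nothing more can be done
```

The grey knob is on the shaft, fully home and pressed down to the spring stop. I handed in at 11.7 s with the gripper still holding it down.

**What I did:** I gripped the knob by its bar, turned it about 48° to match the shaft's flat, and slid it down to the collar with almost no force. I then pressed it about 6 mm further.

**Last checks:**
- **Pressed down:** the knob's underside measured about 45.6 mm above the table, against 46 mm expected at the stop. The upward force was steady at about 24 N, well above the spring's 10 N.
- **Dial:** its tab and the knob's nose still line up at about 26.6°, as before.
- **Other objects:** in the top picture the jar, stone and loupe looked to be where they started. I judged this by eye.

**Disagreements:**
- The wrist and top cameras differed by about 2 mm on the knob's position. I lined up the knob and shaft in the same wrist picture so the error cancelled.
- The raw spring force readings put the stop about 1 mm lower than where the force jumped. A force offset of about 1 N, which showed before contact, explains this.
- About 8 N of sideways force remained at the end.

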